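# Return a specimen under the spring flap

### The arm

A 6-joint arm with a two-finger parallel gripper is mounted at the origin on a cart in front of the work surface, level with it; the furniture and walls round the work are solid. World frame = base frame: x ahead of the robot, y to its left, z up, the work surface at z = 0. Lengths are in m, angles in rad, forces in N, time in s.
With the tool pointing down it reaches from about 0.275 to 0.725 m from the base axis. Payload 5.6 kg.
Tool frame: the origin (TCP) lies midway between the tips of the shut fingers; the grasp point (between the pads) lies 19 mm behind it (env.grasp_offset is the x of the grasp point in the tool frame, in m); x points along the fingers, z is the direction in which the jaws open and shut, and the axes are right-handed (so a half turn about x gives the same grasp; the last joint's range is limited). The gripper opens to 85 mm and grips with 20 to 120 N. Pads are 22 mm wide; open, the fingers measure 114 mm over their backs; the gripper's body (76 mm by 85 mm) begins 54 mm behind the grasp point. The pads swing forward as they close: fully open they stand 13 mm farther back than shut.
Start: joints at [1.61, 0.255, 0.108, 0, -1.424, -0.285], TCP at [0.134, 0.533, 0.203] pointing down, gripper open.
Joint ranges: [-2.95, 2.95], [-1.21, 1.97], [-1.09, 1.5], [-2.87, 1.71], [-2.94, -0.07], [-3.05, 3.05]. Speed limits (rad/s): [2.57, 2.57, 3.14, 3.14, 3.14, 3.14].

### API

Orientations are given as a 3x3 rotation matrix whose columns are the frame's x, y, z axes.
In Python, from bench import telemetry, vision, order, env gives the robot as it stands.
- The arm moves only by the tool play_rows, never from a script. Its arguments are lists of equal length, an entry for each row: "travel": the shift along the tool's x, y, z in cm, a list of three; "dr": the turn, a rotation vector about the tool's x, y, z in rad, a list of three; "grip": the opening, from 0 (shut) to 1 (fully open). In form: {"travel": [[dx, dy, dz], ...], "dr": [[ax, ay, az], ...], "grip": [grip, ...]}. A call has 1 to 8 rows; each row is the pose to reach, as a shift and turn from the pose measured when the call began, along the tool's axes at that moment; what a row does not reach only later rows make up. A row lasts 1/12 s, in which the tool goes at most 41.7 mm and 7.16 degrees, less where a joint would pass 70% of its speed; a pose out of reach is approached as far as the arm can. A call with a gripper value outside its range is refused whole. The fingers move at their own pace and stop on an object; "squeeze" is the grip in N (left out, the last holds). Time passes only in rows, so rows that repeat a pose let the fingers close. It gives the time, the measured TCP pose, the force and the opening at its end, in the units of the state.
- telemetry.read_state(): the state, without advancing time (a new reading comes with each control period).
- vision.read_camera(name): name is "scene" or "top" or "wrist"; returns (picture, depth): 384x512x3 uint8, red, green, blue; 384x512 float32, m along the optical axis (not along the pixel's ray), 0 where there is no reading.
- vision.camera_info(name): a dict with "vfov" (degrees; the focal length in pixels is half the picture's height over the tangent of half this angle, whatever the lens; pixels are square), "cx", "cy" (the principal point, pixels), "origin" and "orientation" of the camera in the world; the wrist camera has in their place "hand_eye" (4x4, takes a point from camera to tool coordinates, whose origin is the TCP and whose axes are the tool frame's). Camera axes: x right, y up, looking along -z (the intrinsics and any distortion apply to the point x, -y, -z); pixel columns grow to the right and rows downward; lengths in m; the calibration is good to about 2 mm. A picture is of the moment at which its call begins: read the wrist's pose just before it. camera_info takes no time and is no camera call.
- order.finish_job(): hands the job in, once; it reports no verdict.
Trained networks look in the newest picture that a camera, given by its name, has taken for a name from the list of things; names that differ only in an ending like _2 or _b are one class to them, and where a whole thing is asked for, a point or a joint stands for the part that bears it (a point fixed in the world has none). Each returns a list of dicts, best first, with "p" (0 to 1); they miss things now and then, are a little off and sometimes report something else, mostly with a low value. They report only what shows in the picture. A call takes as long as a camera call. They do not tell look-alikes from the thing itself.
- vision.spot_in(camera, name): "xy" ([column, row] in pixels, amid what is visible of it).
- vision.regions_of(camera, name): "mask" (384x512 bool, what is visible of it) and "xy" ([column, row] in pixels, amid what is visible of it).
- vision.landmark_of(camera, name): "xy" ([column, row] in pixels: a listed point, or the origin of a listed thing).
The state is a dict: "clock": time; "qpos": joint angles; "joint_vel": joint speeds; "tau": joint torques, N m; "tool_pos": TCP position; "tcp_rot": TCP orientation; "wrist_force": force on the tool from outside, world axes, zero at the start; "wrist_torque": the same for the moment, N m; "grip_width": opening from 0.0 (shut) to 1.0 (fully open).
Only numpy, scipy, OpenCV 4.12 (cv2) and the standard library are available. Lean on these libraries where they do the work, as an engineer would, in place of code of your own. Each camera call takes 0.05 s, during which the arm holds its last target. There are 200 camera calls.

### The job

Return the mounted specimen that stands on the ledge of the return box: press the paddle down with one fingertip to hold the spring-closed flap open, and with the other fingertip push the specimen along the ledge under the flap until it drops into the well; keep the paddle down until it has dropped. Then let go so that the flap closes over it. Only push: do not pinch or lift the specimen, and leave the other specimen, the vial and the petri dish where they are.

Things in the scene. Friction and masses are not known exactly. Their poses are not given: they have to be found in the camera images.
- return_box: Grey box fixed to the desk. Origin on the desk under the closed flap's front plate; +x is the push direction, away from the robot; y left, z up. Level ledge, top z = 45 mm, x = -130 to -2 mm, centred on y = 0, between rails 7 mm high, 32 mm apart; open at its near end. Two hinge brackets, 12 mm wide, 84 mm high, stand at y = -30 mm, x = -118 and 30 mm.
- flap (a joint): Flap angle, rad: 0 closed, 1.0 stop. Turns about a shaft along the box's x at y = -30, z = 75 mm: the paddle on the right goes down, the flap on the left goes up. A spring shuts it (2 N at the paddle shut, 5 N open). From 0.75 the specimen passes with 4 mm to spare. At 0.85 two upright fingertips of equal height, one on the paddle, one in the lane 70 mm away, are about 10 mm above the ledge.
- paddle (a point): Middle of the upper face of the paddle, a black ribbed plate right of the box, part of the flap: 136 mm long (box x = -130 to 6 mm), 42 mm wide. Closed: slopes up to the right 0.40 rad, middle at y = -72, z = 91 mm. At flap angle 0.85: slopes down to the right 0.45 rad, middle at y = -69, z = 54 mm. A fingertip can slide along it in x and the flap stays open.
- puck_center (a point): Centre (half-way up) of the specimen to return: a resin-mounted metal specimen, round puck 30 mm in diameter, 18 mm high, some 20 g, standing on the ledge between the rails. Pushed near its middle line (within some 5 mm) it runs straight.
- mouth (a point): Middle of the lane at ledge height (box x = 0, y = 0, z = 45 mm), at the closed flap's front plate, which is 3 mm thick, spans y = -10 to 16 mm, z = 47 to 78 mm and blocks the lane; pushing it does not open it. The raised flap stays above the lane (up to z = 120 mm), so an upright finger's front can advance only to about x = -1 mm: enough, the specimen then drops in.
- well (a point): Middle of the well's floor (box x = 26, y = 0, z = 8 mm). The well lies from x = -2 mm, where the ledge ends, to 54 mm, and is 35 mm wide; it is under the flap, and the specimen tips in once its centre is past the ledge's end; it may lie flat or lean in there.
- other_puck_center (a point): Centre of another round specimen puck, 30 mm in diameter, 17 mm high, standing on the desk to the left of the box: leave it. Farther left a wide monitor on a stand reaches over the desk from y = 0.05 m on (x = 0.45 m and beyond): keep the arm clear of it.
- vial_center (a point): Centre of an upright glass vial, 23 mm in diameter, 58 mm high, on the desk to the left of the box: leave it.
- petri_center (a point): Centre of a flat petri dish, 58 mm in diameter, 14 mm high, on the desk beyond the box: leave it.
Things that resemble listed ones, but are neither listed nor needed, are in the scene too. Leave any orange or pink look-alike of the part that bears puck_center alone.

How it is judged:
On the way, in this order (a step that is already met when the one before it is completed fails the run):
1. the flap is held open while the specimen still stands on the ledge in front of it (value of joint flap above 0.6 rad and x of puck_center in the frame of return_box below -0.01 m and z of puck_center in the frame of return_box above 0.05 m), for 0.2 s.
2. the specimen has dropped into the well while the flap is still held open (value of joint flap above 0.5 rad and x of puck_center in the frame of return_box above 0 m and z of puck_center in the frame of return_box below 0.042 m), for 0.05 s.
At the end, for the whole second after the job is handed in: The specimen lies at rest in the well (its centre under 36 mm above the desk, inside the well's walls), the flap has closed (under 0.06 rad), and the other specimen, the vial and the petri dish are within 20 mm of where they were (value of joint flap below 0.06 rad and x of puck_center in the frame of return_box between 0 and 0.054 m and y of puck_center in the frame of return_box between -0.018 and 0.018 m and z of puck_center in the frame of return_box below 0.036 m and linear speed of puck below 0.02 m/s and distance of each of other_puck_center, vial_center, petri_center from where it was at the start of the episode below 0.02 m); the robot touches nothing.
It fails at once if the specimen is lifted (its centre rises more than 15 mm above where it stood on the ledge) (z of puck_center in the frame of return_box above 0.069 m).
It fails at once if the other specimen, the vial or the petri dish is moved by more than 20 mm (distance of any of other_puck_center, vial_center, petri_center from where it was at the start of the episode above 0.02 m).
It also fails if it takes over 48 s, if anything falls off the work surface, if the arm or the gripper's body presses on something with over 40 N, if the wrist force passes 120 N, or if a joint passes its speed limit or range.

## Working session

There is one attempt and no reset: what is moved stays moved. The work goes in short steps, Python scripts to look and compute and a tool call to move; the robot and the scene stay as the last step left them, time stands still between calls to the robot, and variables do not carry over. Pictures are saved under pics/ and viewed, about 8 in all and at most 12, crops included, and the job is handed in when it is done.

Besides the shell and the picture viewer there is one more tool, called after "Call:" as a command line: name --argument value ..., lists and objects as JSON in quotes. play_rows: Moves the arm, as the interface text tells. Its arguments: {"type":"object","properties":{"travel":{"type":"array"},"dr":{"type":"array"},"grip":{"type":"array"},"squeeze":{"type":"number"}},"required":["travel","dr","grip"]}

```bash
mkdir -p pics; cat > h.py <<'E'
import numpy as np, cv2
from bench import telemetry, vision, order, env
def px2w(cam,xy,depth=None,z=None):
    i=vision.camera_info(cam)
    f=192/np.tan(np.radians(i['vfov'])/2)
    o=np.array(i['origin']);R=np.array(i['orientation'])
    d=R@np.array([(xy[0]-i['cx'])/f,-(xy[1]-i['cy'])/f,-1.])
    t=depth if z is None else (z-o[2])/d[2]
    return o+t*d
E
python3 - <<'E'
from h import *
s=telemetry.read_state();print(s['clock'],s['tool_pos'],np.round(s['tcp_rot'],3))
for c in('scene','top'):
    im,d=vision.read_camera(c);cv2.imwrite(f'pics/{c}0.png',im[:,:,::-1]);np.save(f'{c}0.npy',d)
    i=vision.camera_info(c);print(c,{k:np.round(v,3).tolist() if not isinstance(v,str) else v for k,v in i.items()})
    for n in('puck_center','mouth','paddle','return_box','well','other_puck_center','vial_center','petri_center'):
        r=vision.landmark_of(c,n)
        for q in r[:3]:
            x,y=q['xy'];dd=d[min(383,max(0,int(round(y)))),min(511,max(0,int(round(x))))]
            print(c,n,round(q['p'],2),np.round(q['xy'],1),np.round(px2w(c,q['xy'],dd),3))
E
```

```text
0.0 [0.13363319 0.53294658 0.20169251] [[-0.     0.97  -0.243]
 [-0.002 -0.243 -0.97 ]
 [-1.     0.     0.002]]
scene {'vfov': 45.212, 'cx': 252.635, 'cy': 192.622, 'origin': [0.11, 0.471, 0.472], 'orientation': [[-0.778, 0.285, -0.559], [-0.628, -0.374, 0.683], [-0.014, 0.883, 0.47]]}
scene puck_center 0.65 [311.1 208.2] [ 0.522 -0.212  0.015]
scene puck_center 0.63 [273.7 215.5] [ 0.515 -0.079  0.064]
scene puck_center 0.57 [350.  220.7] [ 0.435 -0.21   0.02 ]
scene mouth 0.58 [234.4 208.5] [ 0.602 -0.075  0.05 ]
scene mouth 0.36 [238.2 227.4] [ 0.582 -0.061  0.023]
scene paddle 0.63 [288.3 181.1] [ 0.54  -0.157  0.092]
scene return_box 0.68 [236.2 229.2] [ 0.586 -0.06   0.018]
scene well 0.67 [223.6 220.6] [ 0.616 -0.06   0.026]
scene other_puck_center 0.62 [224.3 220.8] [ 0.615 -0.06   0.025]
scene other_puck_center 0.54 [230.2 260. ] [0.536 0.014 0.015]
scene vial_center 0.94 [183.  230.3] [0.636 0.023 0.039]
scene petri_center 0.5 [203.6 198.8] [ 0.657 -0.052  0.061]
top {'vfov': 56.18, 'cx': 250.275, 'cy': 189.585, 'origin': [0.43, -0.118, 0.917], 'orientation': [[0.019, 0.976, -0.219], [-1.0, 0.019, -0.005], [-0.001, 0.219, 0.976]]}
top puck_center 0.68 [291.2 270. ] [ 0.433 -0.217  0.019]
top puck_center 0.48 [237.1 228. ] [ 0.528 -0.084  0.061]
top puck_center 0.46 [289.4 229.6] [ 0.531 -0.213  0.018]
top mouth 0.62 [234.6 200.6] [ 0.598 -0.075  0.042]
top mouth 0.56 [237.  228.2] [ 0.527 -0.084  0.061]
top paddle 0.64 [268.  220.5] [ 0.543 -0.156  0.092]
top return_box 0.74 [238.3 204.2] [ 0.588 -0.085  0.046]
top return_box 0.23 [249.5 154.8] [ 0.726 -0.109  0.014]
top well 0.68 [235.6 190.7] [ 0.614 -0.079  0.08 ]
top other_puck_center 0.6 [203.1 222.7] [0.545 0.004 0.014]
top vial_center 0.73 [234.  205.5] [ 0.585 -0.074  0.046]
top vial_center 0.39 [196.3 184.8] [0.636 0.022 0.04 ]
top petri_center 0.91 [251.7 155.3] [ 0.725 -0.115  0.015]
```

View pics/top0.png

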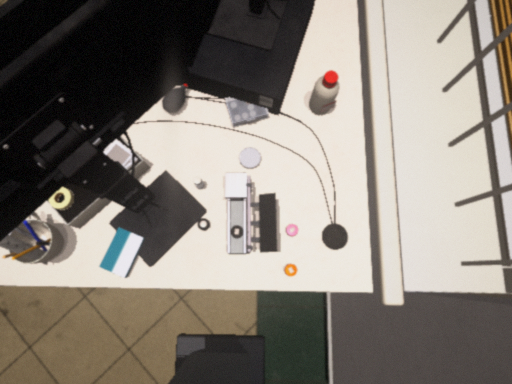

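View pics/scene0.png

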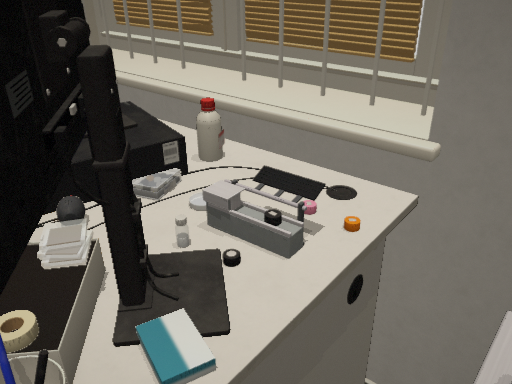

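```bash
python3 - <<'E'
from h import *
im=cv2.imread('pics/top0.png');d=np.load('top0.npy')
u,v=np.meshgrid(np.arange(512),np.arange(384))
def cloud(c,d):
    i=vision.camera_info(c);f=192/np.tan(np.radians(i['vfov'])/2)
    P=np.stack([(u-i['cx'])/f,-(v-i['cy'])/f,-np.ones_like(u)],-1)*d[...,None]
    return P@np.array(i['orientation']).T+np.array(i['origin'])
W=cloud('top',d)
roi=(u>215)&(u<285)&(v>165)&(v<262)
dark=im.max(2)<60
m=roi&dark&(W[...,2]>.06)&(u>256)
p=W[m];print('paddle',len(p),p.mean(0),p.min(0),p.max(0))
print(cv2.minAreaRect((p[:,:2]*1000).astype(np.float32)))
A=np.c_[p[:,:2],np.ones(len(p))];print('plane',np.linalg.lstsq(A,p[:,2],rcond=None)[0])
pk=roi&dark&(u<250)&(W[...,2]>.05)&(v>220);q=W[pk];print('puck',len(q),np.median(q,0),q.min(0),q.max(0))
print(cv2.minEnclosingCircle((q[:,:2]*1000).astype(np.float32)))
# box
b=roi&(u<253)&(W[...,2]>.03)&(W[...,2]<.06);q=W[b];print('box',cv2.minAreaRect((q[:,:2]*1000).astype(np.float32)))
h=roi&(u<253)&(W[...,2]>.068);q=W[h];print('flap',np.median(q,0),q.min(0),q.max(0))
print('desk z',np.median(W[(W[...,2]<.02)&(W[...,2]>-.02)&roi][:,2]))
S=np.load('scene0.npy');
# per-row box rails
for v0 in range(196,252,5):
    r=[(uu,round(W[v0,uu,0]*1000),round(W[v0,uu,1]*1000),round(W[v0,uu,2]*1000)) for uu in range(224,258,2)]
    print(v0,[x[1:] for x in r][0],' '.join(f'{x[2]}/{x[3]}' for x in r))
cv2.imwrite('pics/crop.png',cv2.resize(im[160:265,190:305],None,fx=5,fy=5,interpolation=cv2.INTER_CUBIC))
E
```

```text
paddle 4 [ 0.51953197 -0.15547115  0.09156425] [ 0.48920344 -0.16729878  0.08615661] [ 0.54208058 -0.14012622  0.09631235]
((516.0952758789062, -158.0037841796875), (51.49641418457031, 18.496896743774414), 30.358028411865234)
plane [-0.02064488 -0.36218534  0.04598055]
  return _methods._mean(a, axis=axis, dtype=dtype,
  ret = um.true_divide(
Traceback (most recent call last):
ValueError: zero-size array to reduction operation minimum which has no identity
```

```bash
python3 - <<'E'
from h import *
im=cv2.imread('pics/top0.png');d=np.load('top0.npy');g=im.max(2)
u,v=np.meshgrid(np.arange(512),np.arange(384))
print('dark thr',g[220,262:276],g[231,232:243])
def blob(m,seed):
    n,l=cv2.connectedComponents(m.astype(np.uint8));return l==l[seed[1],seed[0]]
m=blob(cv2.morphologyEx(((g<70)&(u>255)&(u<285)&(v>180)&(v<260)).astype(np.uint8),cv2.MORPH_OPEN,np.ones((3,3))),(268,220))
P=np.array([px2w('top',(a,b),z=.091) for b,a in zip(*np.where(m))])
print('paddle',m.sum(),cv2.minAreaRect((P[:,:2]*1000).astype(np.float32)))
# left and right edges per row
L=[];
for r in range(198,248,4):
    c=np.where(m[r])[0]; a=px2w('top',(c.min()-.5,r),z=.083);b=px2w('top',(c.max()+.5,r),z=.099);L.append([a[0],a[1],b[0],b[1]])
L=np.array(L);print('edge slopes',np.polyfit(L[:,0],L[:,1],1),np.polyfit(L[:,2],L[:,3],1))
k=(g<70)&(u>228)&(u<246)&(v>222)&(v<242)
P=np.array([px2w('top',(a,b),z=.058) for b,a in zip(*np.where(k))]);print('puck',k.sum(),cv2.minEnclosingCircle((P[:,:2]*1000).astype(np.float32)),P.mean(0))
i=vision.camera_info('top');f=192/np.tan(np.radians(i['vfov'])/2)
for r in range(172,258,5):
    W=[px2w('top',(a,r),d[r,a]) for a in range(222,258)]
    print(r,round(W[10][0]*1000),' '.join(f'{w[1]*1000:.0f}/{w[2]*1000:.0f}' if w[2]<.5 else '-' for w in W))
cv2.imwrite('pics/crop.png',cv2.resize(im[160:265,190:305],None,fx=5,fy=5,interpolation=cv2.INTER_CUBIC))
E
```

```text
dark thr [60 64 67 62 65 66 65 68 65 66 63 64 67 82] [ 73  83 140 203 226 226 195 116  71  75  92]
paddle 680 ((538.2269897460938, -153.77206420898438), (124.97024536132812, 32.429283142089844), 0.7750937938690186)
edge slopes [ 0.0197377  -0.14956164] [ 0.09395633 -0.21860883]Traceback (most recent call last):
  File "<stdin>", line 16, in <module>
IndexError: too many indices for array: array is 1-dimensional, but 2 were indexed
```

```bash
python3 - <<'E'
from h import *
im=cv2.imread('pics/top0.png');d=np.load('top0.npy');g=im.max(2)
u,v=np.meshgrid(np.arange(512),np.arange(384))
m=cv2.morphologyEx(((g<95)&(u>257)&(u<285)&(v>185)&(v<258)).astype(np.uint8),cv2.MORPH_OPEN,np.ones((3,3)))
n,l,st,_=cv2.connectedComponentsWithStats(m);m=l==1+np.argmax(st[1:,4])
L=[]
for r in range(198,248,3):
    c=np.where(m[r])[0]; a=px2w('top',(c.min()-.5,r),z=.083);b=px2w('top',(c.max()+.5,r),z=.099);L.append([a[0],a[1],b[0],b[1]])
L=np.array(L);print('edges',np.polyfit(L[:,0],L[:,1],1),np.polyfit(L[:,2],L[:,3],1))
rr=np.where(m[:,266])[0];print('ends',px2w('top',(266,rr.min()-.5),z=.091),px2w('top',(266,rr.max()+.5),z=.091))
for r in range(172,258,5):
    W=[px2w('top',(a,r),d[r,a]) for a in range(222,258)]
    print(r,round(W[10][0]*1000),' '.join(f'{w[1]*1000:.0f}/{w[2]*1000:.0f}' if w[2]<.5 else '-' for w in W))
print(g[222:244:2,228:250])
cv2.imwrite('pics/crop.png',cv2.resize(im[160:265,190:305],None,fx=5,fy=5,interpolation=cv2.INTER_CUBIC))
E
```

```text
edges [ 0.02044573 -0.14679463] [ 0.03042708 -0.18872026]
ends [ 0.60428056 -0.15073052  0.091     ] [ 0.47464664 -0.15201115  0.091     ]
172 683 -37/-2 -40/-1 -43/-0 -45/-1 -48/-0 -51/-2 -53/-0 -56/-4 -59/-1 -61/-1 -64/-1 -67/1 -69/-1 -72/-2 -75/1 -77/2 -80/-0 -82/-1 -85/-2 -88/2 -90/1 -93/-1 -96/1 -98/-3 -101/-1 -104/-1 -106/-1 -109/0 -112/2 -114/-1 -117/-3 -119/-0 -122/0 -125/-4 -127/1 -130/-1
177 649 -38/-2 -40/-6 -43/-2 -52/74 -54/77 -57/77 -59/77 -62/77 -64/78 -66/76 -69/77 -71/75 -74/79 -76/78 -79/78 -81/79 -83/78 -86/79 -88/79 -91/79 -93/80 -95/77 -98/79 -100/77 -103/77 -105/74 -108/81 -110/80 -112/77 -114/1 -117/-0 -120/-2 -122/-1 -125/0 -128/-0 -130/1
182 637 -38/-2 -41/2 -44/1 -53/79 -55/76 -57/78 -60/78 -62/79 -64/76 -67/79 -69/76 -72/76 -74/80 -77/77 -79/75 -81/79 -84/78 -86/77 -89/77 -91/78 -93/76 -96/78 -98/77 -101/78 -103/78 -105/76 -108/74 -110/79 -113/78 -115/-2 -117/-2 -120/-3 -123/-3 -125/-1 -128/1 -130/-0
187 624 -39/-1 -42/1 -44/1 -53/75 -56/82 -58/77 -60/79 -63/79 -65/79 -67/77 -70/78 -72/78 -75/78 -77/80 -79/76 -82/78 -84/77 -86/78 -89/78 -91/76 -94/79 -96/78
[... 4170 characters left out ...]
6  88  77  86 124 190 229 216
  155 156 200 211]
 [231 215 134  83  76  83 132 194 223 223 201 124  73  72  92 167 226 216
  157 155 195 212]
 [232 217 136  82  73  91 157 216 229 222 187 111  74  72  91 166 227 215
  151 142 179 207]
 [231 218 149 109  86  81 102 144 150 149 128  90  76  78 101 173 227 217
  151 156 199 210]
 [232 218 168 167 143 101  81  80  77  77  77  78  94 132 168 196 231 219
  146 149 195 211]
 [232 222 172 182 190 178 169 147 143 138 152 170 178 190 188 201 230 216
  149 149 195 208]
 [234 221 177 185 194 196 195 196 192 191 193 194 195 191 187 196 230 215
  153 156 198 212]
 [234 218 175 188 197 198 195 193 195 194 196 196 192 191 184 194 229 217
  157 162 198 213]]
```

View pics/crop.png

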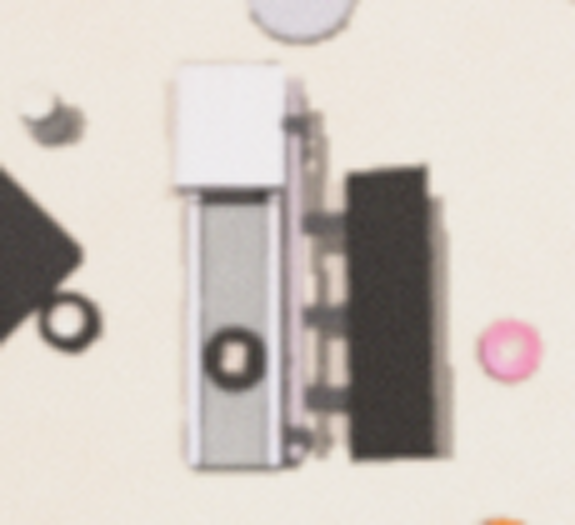

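Call:
play_rows --travel '[[-2,22,23.7],[-2,22,23.7],[-2,22,23.7],[-2,22,23.7],[-2,22,23.7],[-2,22,23.7],[-2,22,23.7],[-2,22,23.7]]' --dr '[[0,0,0],[0,0,0],[0,0,0],[0,0,0],[0,0,0],[0,0,0],[0,0,0],[0,0,0]]' --grip '[0.65,0.65,0.65,0.65,0.65,0.65,0.65,0.65]'

```text
clock: 1.57
tool_pos: [0.2902, 0.2476, 0.2232]
tcp_rot: [[0.001, 0.97, -0.243], [0.001, -0.243, -0.97], [-1.0, 0.001, -0.001]]
wrist_force: [0.6, 1.4, 0.4]
grip_width: 0.651
```

```bash
cat >> h.py <<'E'
O=np.array([.598,-.0815,0]);YAW=.025
def b2w(p):
    c,s=np.cos(YAW),np.sin(YAW);return O+np.array([c*p[0]-s*p[1],s*p[0]+c*p[1],p[2]])
def w2b(p):
    c,s=np.cos(YAW),np.sin(YAW);q=np.array(p)-O;return np.array([c*q[0]+s*q[1],-s*q[0]+c*q[1],q[2]])
def plan(w):
    from scipy.spatial.transform import Rotation as Ro
    s=telemetry.read_state();R=np.array(s['tcp_rot']);p=np.array(s['tool_pos'])
    z=-np.array([-np.sin(YAW),np.cos(YAW),0]);x=np.array([0,0,-1.]);T=np.c_[x,np.cross(z,x),z]
    print('t',s['clock'],'box',np.round(w2b(p)*1000,1),'grip',s['grip_width'],'F',np.round(s['wrist_force'],1),'q',np.round(s['qpos'],2))
    print('travel cm',np.round(R.T@(np.array(w)-p)*100,2),'dr',np.round(Ro.from_matrix(R.T@T).as_rotvec(),3))
E
python3 -c "
from h import *
plan([.34,0.0,.22])"
```

```text
t 1.5667 box [-299.5  336.7  223.2] grip 0.6508972229867961 F [0.6 1.4 0.4] q [ 1.12 -0.09 -0.23  0.   -1.44  0.2 ]
travel cm [ 0.3  10.86 22.8 ] dr [-0.271 -0.001 -0.001]
```

Call:
play_rows --travel '[[0,11,23],[0,11,23],[0,11,23],[0,11,23],[0,11,23],[0,11,23],[0,11,23],[0,11,23]]' --dr '[[0,0,0],[-0.1,0,0],[-0.2,0,0],[-0.27,0,0],[-0.27,0,0],[-0.27,0,0],[-0.27,0,0],[-0.27,0,0]]' --grip '[0.65,0.65,0.65,0.65,0.65,0.65,0.65,0.65]'

```text
clock: 2.23
tool_pos: [0.341, -0.0051, 0.2232]
tcp_rot: [[0.001, 1.0, 0.019], [0.001, 0.019, -1.0], [-1.0, 0.001, -0.0]]
wrist_force: [-0.1, 0.6, -0.8]
grip_width: 0.65
```

```bash
python3 -c "
from h import *
plan(b2w([-.115,-.035,.17]))"
```

```text
t 2.2333 box [-255.1   82.8  223.2] grip 0.6495589825855137 F [-0.1  0.6 -0.8] q [ 0.46 -0.18 -0.3   0.   -1.45  1.13]
travel cm [ 5.34 14.07 11.7 ] dr [-0.006 -0.    -0.001]
```

Call:
play_rows --travel '[[5.3,14.1,11.7],[5.3,14.1,11.7],[5.3,14.1,11.7],[5.3,14.1,11.7],[5.3,14.1,11.7],[5.3,14.1,11.7],[5.3,14.1,11.7],[5.3,14.1,11.7]]' --dr '[[-0.006,0,0],[-0.006,0,0],[-0.006,0,0],[-0.006,0,0],[-0.006,0,0],[-0.006,0,0],[-0.006,0,0],[-0.006,0,0]]' --grip '[0.65,0.65,0.65,0.65,0.65,0.65,0.65,0.65]'

```text
clock: 2.9
tool_pos: [0.4841, -0.1188, 0.1705]
tcp_rot: [[0.001, 1.0, 0.025], [0.001, 0.025, -1.0], [-1.0, 0.001, -0.001]]
wrist_force: [0.9, 0.2, 1.3]
grip_width: 0.653
```

```bash
python3 - <<'E'
from h import *
plan(b2w([-.115,-.035,.12]))
s=telemetry.read_state();R=np.array(s['tcp_rot']);p=np.array(s['tool_pos'])
im,d=vision.read_camera('wrist');im2,_=vision.read_camera('scene')
i=vision.camera_info('wrist');H=np.array(i['hand_eye']);f=192/np.tan(np.radians(i['vfov'])/2)
print(i['vfov'],np.round(H,3).tolist())
for n in('puck_center','mouth'):
    for q in vision.landmark_of('wrist',n)[:2]:
        x,y=q['xy'];dd=d[int(y),int(x)]
        C=np.array([(x-i['cx'])/f,-(y-i['cy'])/f,-1])*dd
        print(n,q['p'],q['xy'],np.round(w2b(p+R@(H[:3,:3]@C+H[:3,3]))*1000,1))
cv2.imwrite('pics/both.png',np.vstack([im,im2[120:300]])[:,:,::-1])
E
```

```text
t 2.9 box [-114.8  -34.4  170.5] grip 0.6527190076235225 F [0.9 0.2 1.3] q [ 0.07  0.17 -0.09 -0.   -1.32  1.52]
travel cm [ 5.05 -0.03  0.06] dr [ 0.    -0.001 -0.001]
63.28456993937118 [[0.0, 0.307, -0.952, -0.172], [0.0, 0.952, 0.307, 0.079], [1.0, -0.0, 0.0, -0.001], [0.0, 0.0, 0.0, 1.0]]
puck_center 0.91 [343.9, 207.5] [-161.6 -132.3   20.3]
puck_center 0.89 [216.6, 131.5] [-72.2   0.3  65.4]
mouth 0.93 [215.2, 39.0] [ 3.3 -0.4 57.2]
```

View pics/both.png

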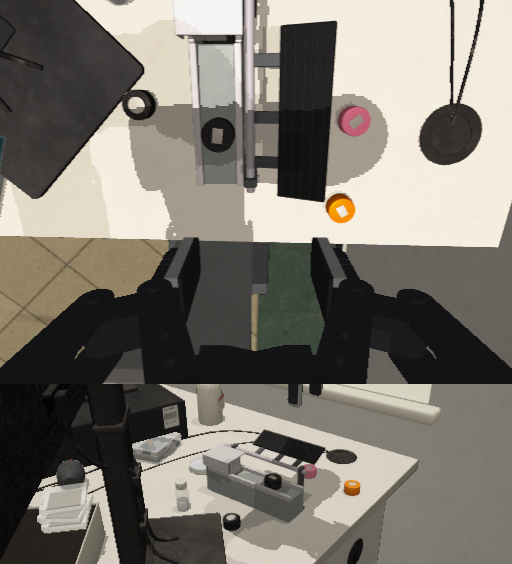

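Call:
play_rows --travel '[[3,0,0],[5,0,0],[6,0,0.05],[7,0,0.05],[7,0,0.05]]' --dr '[[0,0,0],[0,0,0],[0,0,0],[0,0,0],[0,0,0]]' --grip '[0.65,0.65,0.65,0.65,0.65]'

```text
clock: 3.52
tool_pos: [0.4834, -0.1187, 0.1001]
tcp_rot: [[0.001, 1.0, 0.027], [0.001, 0.027, -1.0], [-1.0, 0.001, -0.001]]
wrist_force: [-0.1, 0.0, -0.0]
grip_width: 0.649
```

Call:
play_rows --travel '[[0.5,0,0],[1,0,0],[1.5,0,0],[2,0,0],[2,0,0]]' --dr '[[0,0,0],[0,0,0],[0,0,0],[0,0,0],[0,0,0]]' --grip '[0.65,0.65,0.65,0.65,0.65]'

```text
clock: 3.93
tool_pos: [0.4828, -0.1186, 0.0792]
tcp_rot: [[-0.0, 1.0, 0.027], [0.001, 0.027, -1.0], [-1.0, -0.0, -0.001]]
wrist_force: [-1.0, -1.3, -0.6]
grip_width: 0.65
```

```bash
python3 - <<'E'
from h import *
plan(b2w([-.115,-.035,.055]))
a,_=vision.read_camera('wrist');b,_=vision.read_camera('scene')
cv2.imwrite('pics/d1.png',np.hstack([cv2.resize(a,(400,300)),cv2.resize(b[150:270,190:350],(400,300))])[:,:,::-1])
E
```

```text
t 3.9333 box [-116.   -34.2   79.2] grip 0.6500988791179952 F [-1.  -1.3 -0.6] q [ 0.07  0.23 -0.25 -0.   -1.09  1.52]
travel cm [2.42 0.11 0.08] dr [ 0.002 -0.001  0.   ]
```

View pics/d1.png

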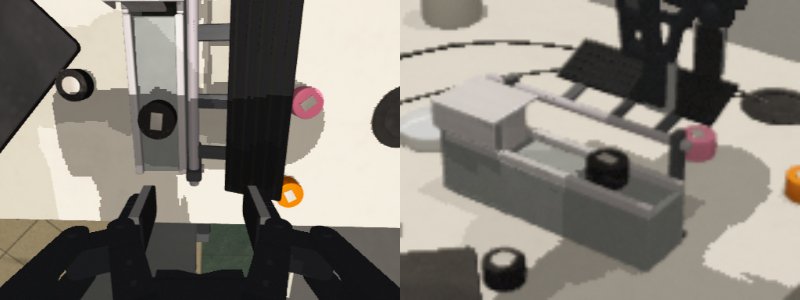

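```bash
python3 - <<'E'
from h import *
s=telemetry.read_state();R=np.array(s['tcp_rot']);p=np.array(s['tool_pos'])
im,d=vision.read_camera('wrist');i=vision.camera_info('wrist');H=np.array(i['hand_eye']);f=192/np.tan(np.radians(i['vfov'])/2)
print(i['cx'],i['cy'],i.keys())
u,v=np.meshgrid(np.arange(512),np.arange(384))
C=np.stack([(u-i['cx'])/f,-(v-i['cy'])/f,-np.ones_like(u)],-1)*d[...,None]
T=(C@H[:3,:3].T+H[:3,3])*1000  # tool mm
for r in range(230,300,6):
  for c0 in (165,300):
    print(r,' '.join(f'{c}:{T[r,c,0]:.0f},{T[r,c,1]:.0f},{T[r,c,2]:.0f}' for c in range(c0,c0+50,6)))
E
```

```text
255.02320242314886 188.4688256808859 dict_keys(['vfov', 'cx', 'cy', 'hand_eye'])
230 165:79,-41,-80 171:79,-41,-75 177:79,-41,-70 183:80,-41,-65 189:79,-41,-59 195:80,-41,-54 201:79,-41,-48 207:79,-41,-43 213:79,-41,-38
230 300:-7,1,26 306:-8,1,29 312:-10,2,32 318:-10,2,35 324:-13,3,38 330:-14,4,41 336:-15,4,44 342:-16,4,47 348:-18,5,50
236 165:80,-47,-81 171:79,-47,-76 177:78,-46,-70 183:80,-47,-65 189:79,-46,-59 195:80,-47,-54 201:79,-46,-49 207:79,-47,-43 213:80,-47,-38
236 300:-6,-4,26 306:-7,-3,29 312:-9,-2,32 318:-11,-2,35 324:-13,-1,38 330:-13,-1,42 336:-15,1,44 342:-17,2,47 348:-18,2,50
242 165:79,-53,-81 171:79,-52,-76 177:80,-53,-71 183:-42,11,-34 189:-43,11,-31 195:-43,11,-28 201:79,-52,-49 207:79,-52,-44 213:80,-53,-38
242 300:-7,-8,26 306:-8,-7,29 312:-34,7,28 318:-43,12,28 324:-44,12,31 330:-13,-4,42 336:-14,-4,45 342:-16,-3,48 348:-18,-2,51
248 165:80,-59,-82 171:79,-59,-77 177:-40,7,-38 183:-49,12,-33 189:-48,11,-30 195:-45,9,-28 201:80,-59,-50 207:79,-58,-44 213:79,-58,-39
248 300:79,-58,40 306:79,-59,45 312:-36,5,27 318:-49,12,27 324:-48,11,30 330:-49,12,33 336:-42,
[... 1482 characters left out ...]
7,-40
284 300:79,-97,42 306:81,-98,48 312:80,-97,53 318:-53,-4,27 324:-65,4,27 330:-70,8,28 336:-71,9,30 342:-172,79,-1 348:-76,12,33
290 165:-80,12,-32 171:-80,12,-30 177:-73,7,-30 183:-72,6,-28 189:-62,-1,-28 195:-50,-9,-28 201:448,-371,-127 207:446,-369,-113 213:446,-369,-99
290 300:817,-638,167 306:818,-639,190 312:820,-640,212 318:-54,-7,28 324:-65,1,27 330:-71,6,28 336:-74,7,30 342:-81,13,29 348:-80,12,32
296 165:-83,12,-31 171:-84,12,-29 177:-74,5,-30 183:-71,3,-28 189:-62,-4,-28 195:426,-370,-137 201:425,-370,-123 207:423,-369,-109 213:427,-371,-96
296 300:816,-664,168 306:819,-665,191 312:820,-666,214 318:-55,-9,27 324:-66,-1,27 330:-71,3,28 336:-84,12,27 342:-83,12,29 348:-83,12,31
```

```bash
python3 - <<'E'
from h import *
im,d=vision.read_camera('wrist');i=vision.camera_info('wrist');H=np.array(i['hand_eye']);f=192/np.tan(np.radians(i['vfov'])/2)
u,v=np.meshgrid(np.arange(512),np.arange(384))
C=np.stack([(u-i['cx'])/f,-(v-i['cy'])/f,-np.ones_like(u)],-1)*d[...,None]
T=(C@H[:3,:3].T+H[:3,3])*1000
for r in range(300,384,12): print(r,' '.join(f'{c}:{T[r,c,0]:.0f},{T[r,c,1]:.0f},{T[r,c,2]:.0f}' for c in range(100,420,20) if d[r,c]>0))
print(d[235:300:5,312:324:2])
cv2.imwrite('pics/g.png',cv2.resize(cv2.convertScaleAbs(im[220:384,130:390],alpha=2),None,fx=2.5,fy=2.5)[:,:,::-1])
E
```

```text
300 100:-86,13,-52 120:-78,7,-49 140:-85,12,-39 160:-85,12,-32 180:-71,1,-30 200:411,-370,-123 220:413,-371,-79 240:415,-373,-34 260:720,-608,16 280:821,-685,94 300:821,-685,170 320:-59,-8,28 340:-85,12,28 360:-85,12,34 380:-78,7,44 400:-86,12,47
312 100:-92,13,-49 120:-86,8,-46 140:-92,13,-36 160:-91,12,-30 180:-97,17,-22 200:374,-371,-117 220:375,-372,-75 240:375,-372,-32 260:821,-739,18 280:818,-737,95 300:819,-738,172 320:821,-740,249 340:-96,16,24 360:-91,12,32 380:-85,7,42 400:-87,9,47
324 100:-93,9,-49 120:-89,5,-45 140:-102,17,-32 160:-102,17,-27 180:-102,17,-21 200:336,-369,-110 220:339,-371,-71 240:340,-373,-31 260:821,-797,19 280:818,-794,96 300:818,-793,174 320:819,-794,252 340:-102,17,23 360:-102,17,28 380:-88,4,41 400:-88,5,47
336 100:-91,2,-51 120:-88,-0,-46 140:-106,17,-31 160:-107,17,-25 180:-106,17,-20 200:308,-372,-106 220:308,-372,-68 240:309,-373,-29 260:819,-853,19 280:820,-853,98 300:819,-852,177 320:820,-853,256 340:-106,17,22 360:-107,17,27 380:-87,-1,42 400:-89,1,47
348 100:-91,-2,-52 120:-90,-4,-46 140:276,-369,-209 160:-110,17,-24 180:-111,17,-19 200:-102,
[... 846 characters left out ...]
14229512]
 [0.15328301 0.14850084 0.14255662 0.13861167 0.13794734 0.13669199]
 [0.15295306 0.14797613 0.14227247 0.13897002 0.13423942 0.13303384]
 [0.1542133  0.1492452  0.14313962 0.13857809 0.13364117 0.12948994]
 [0.15352188 0.14816786 0.14321999 0.13856263 0.1342576  0.1305705 ]
 [0.15348649 0.14670962 0.14268818 0.13857436 0.1340493  0.        ]
 [0.15346418 0.14796175 0.14401594 0.13850573 0.13397345 0.13044757]
 [0.15305637 0.14714473 0.14268257 0.13842788 0.13357925 0.13010353]
 [0.29331502 0.14774048 0.14144716 0.1379355  0.13471617 0.1300034 ]
 [1.1635504  1.1611129  0.1428849  0.13864063 0.13440403 0.12935974]
 [1.1666304  1.1712984  1.1729609  0.13712625 0.13337004 0.12911321]]
```

View pics/g.png

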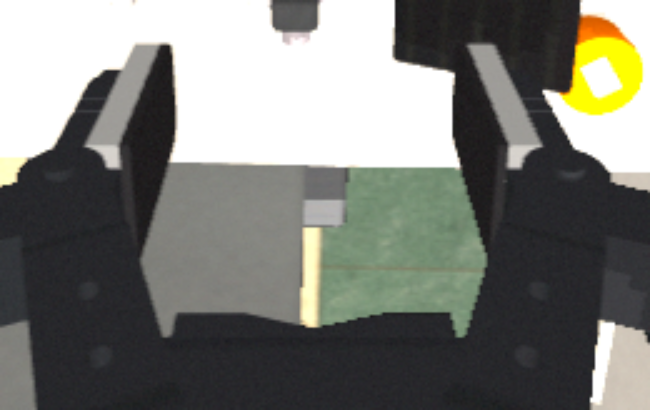

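Call:
play_rows --travel '[[0.5,0,0],[1,0,0],[1.5,0.1,0.05],[2,0.1,0.1],[2.5,0.1,0.1],[3,0.1,0.1],[3.5,0.1,0.1],[3.5,0.1,0.1]]' --dr '[[0,0,0],[0,0,0],[0,0,0],[0,0,0],[0,0,0],[0,0,0],[0,0,0],[0,0,0]]' --grip '[0.65,0.65,0.65,0.65,0.65,0.65,0.65,0.65]'

```text
clock: 4.8
tool_pos: [0.4847, -0.1199, 0.0447]
tcp_rot: [[0.001, 1.0, 0.027], [0.0, 0.027, -1.0], [-1.0, 0.001, -0.0]]
wrist_force: [-0.5, -0.4, 3.0]
grip_width: 0.655
```

```bash
cat >> h.py <<'E'
def wcloud():
    s=telemetry.read_state();R=np.array(s['tcp_rot']);p=np.array(s['tool_pos'])
    im,d=vision.read_camera('wrist');i=vision.camera_info('wrist');H=np.array(i['hand_eye']);f=192/np.tan(np.radians(i['vfov'])/2)
    u,v=np.meshgrid(np.arange(512),np.arange(384))
    C=np.stack([(u-i['cx'])/f,-(v-i['cy'])/f,-np.ones_like(u)],-1)*d[...,None]
    T=C@H[:3,:3].T+H[:3,3]
    q=T@R.T+p-O;c,s=np.cos(YAW),np.sin(YAW)
    B=np.stack([c*q[...,0]+s*q[...,1],-s*q[...,0]+c*q[...,1],q[...,2]],-1)*1000
    B[d<=0]=np.nan
    return im,d,B
E
python3 - <<'E'
from h import *
plan(b2w([-.115,-.035,.020]))
im,d,B=wcloud()
# paddle z vs y at several box x
x,y,z=B[...,0],B[...,1],B[...,2]
for X in(-80,-50,-20):
    print(X,[(Y,np.round(np.nanmedian(z[(abs(x-X)<8)&(abs(y-Y)<3)&(z>35)]),1)) for Y in(-55,-62,-69,-76,-83)])
t=(x<-95)&(x>-125)&(abs(z-80)<60)&(abs(y)<25)&(z>53);print('finger low',np.nanpercentile(z[t],[0.5,2,5]) if t.any() else 0)
cv2.imwrite('pics/d2.png',np.hstack([cv2.resize(im,(400,300)),cv2.resize(vision.read_camera('scene')[0][150:270,190:350],(400,300))])[:,:,::-1])
E
```

```text
t 4.8 box [-114.2  -35.6   44.7] grip 0.6545980585465475 F [-0.5 -0.4  3. ] q [ 0.07  0.26 -0.3  -0.   -1.    1.53]
travel cm [ 2.47 -0.08 -0.06] dr [ 0.002 -0.    -0.001]
-80 [(-55, np.float64(77.0)), (-62, np.float64(77.8)), (-69, np.float64(78.7)), (-76, np.float64(79.6)), (-83, np.float64(80.4))]
-50 [(-55, np.float64(77.0)), (-62, np.float64(77.9)), (-69, np.float64(78.8)), (-76, np.float64(79.6)), (-83, np.float64(80.4))]
-20 [(-55, np.float64(77.0)), (-62, np.float64(78.0)), (-69, np.float64(78.8)), (-76, np.float64(79.6)), (-83, np.float64(80.4))]
finger low [53.07120251 53.26536757 54.10819263]
```

View pics/d2.png

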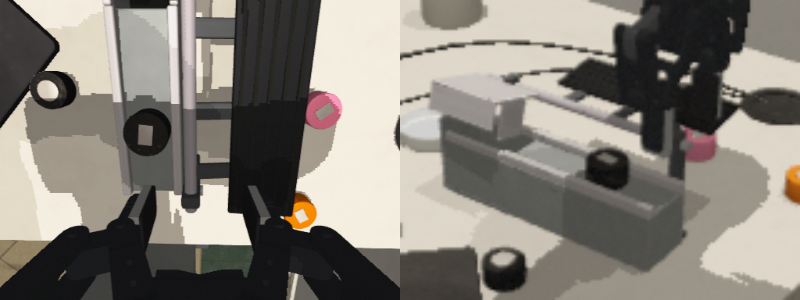

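Call:
play_rows --travel '[[0.4,0,0],[0.8,0,0],[1.2,0,0],[1.6,0,0],[2.0,0,0],[2.4,-0.1,-0.05],[2.4,-0.1,-0.05],[2.4,-0.1,-0.05]]' --dr '[[0,0,0],[0,0,0],[0,0,0],[0,0,0],[0,0,0],[0,0,0],[0,0,0],[0,0,0]]' --grip '[0.65,0.65,0.65,0.65,0.65,0.65,0.65,0.65]'

```text
clock: 5.57
tool_pos: [0.485, -0.1195, 0.0219]
tcp_rot: [[0.003, 1.0, 0.028], [-0.0, 0.028, -1.0], [-1.0, 0.003, 0.0]]
wrist_force: [-0.2, -1.7, 5.9]
grip_width: 0.646
```

```bash
cat > chk.py <<'E'
from h import *
import sys
plan(b2w([-.012,-.035,.020]))
im,d,B=wcloud()
x,y,z=B[...,0],B[...,1],B[...,2]
for X in(-80,-50,-20):
    Z=np.array([(Y,np.nanmedian(z[(abs(x-X)<8)&(abs(y-Y)<2)&(z>25)&(z<85)])) for Y in(-60,-64,-80,-84)]);print(X,Z.round(1).tolist(),'flap',round(.4-np.arctan(np.polyfit(Z[:,0],Z[:,1],1)[0]),3))
print([(np.round(q['p'],2),np.round(q['xy']),np.round(B[int(q['xy'][1]),int(q['xy'][0])],1)) for q in vision.landmark_of('wrist','puck_center')[:3]])
b=vision.read_camera('scene')[0]
cv2.imwrite(sys.argv[1],np.hstack([cv2.resize(im,(400,300)),cv2.resize(b[150:270,190:350],(400,300))])[:,:,::-1])
E
python3 chk.py pics/d3.png
```

```text
t 5.5667 box [-114.   -35.2   21.9] grip 0.6460957207376523 F [-0.2 -1.7  5.9] q [ 0.07  0.29 -0.34  0.   -0.94  1.53]
travel cm [2.300e-01 1.019e+01 1.000e-02] dr [ 0.003  0.    -0.003]
-80 [[-60.0, 57.8], [-64.0, 55.4], [-80.0, 46.9], [-84.0, 45.2]] flap -0.085
-50 [[-60.0, 57.8], [-64.0, 55.4], [-80.0, 46.8], [-84.0, 44.7]] flap -0.095
-20 [[-60.0, 57.7], [-64.0, 55.2], [-80.0, 46.9], [-84.0, 44.8]] flap -0.089
[(np.float64(0.94), array([391., 287.]), array([-158.5, -123.5,   18.9])), (np.float64(0.76), array([182., 179.]), array([-72.3,  -2.3,  64.2])), (np.float64(0.71), array([428., 148.]), array([ -67. , -132.5,   19.3]))]
```

View pics/d3.png

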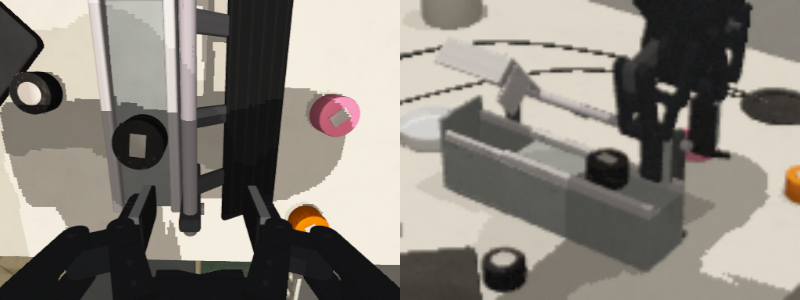

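Call:
play_rows --travel '[[0,0.6,0.05],[0,1.2,0.1],[0,1.8,0.1],[0,2.4,0.1],[0,3.0,0.1],[0,3.6,0.1],[0,4.2,0.1],[0,4.8,0.1]]' --dr '[[0,0,0],[0,0,0],[0,0,0],[0,0,0],[0,0,0],[0,0,0],[0,0,0],[0,0,0]]' --grip '[0.65,0.65,0.65,0.65,0.65,0.65,0.65,0.65]'

```text
clock: 6.38
tool_pos: [0.5324, -0.1202, 0.022]
tcp_rot: [[0.001, 1.0, 0.028], [-0.002, 0.028, -1.0], [-1.0, 0.001, 0.002]]
wrist_force: [-6.1, -6.4, 6.9]
grip_width: 0.649
```

```bash
python3 chk.py pics/d4.png
```

```text
t 6.3833 box [-66.5 -37.   22. ] grip 0.6494225972649974 F [-6.1 -6.4  6.9] q [ 0.07  0.37 -0.21  0.   -0.99  1.53]
travel cm [ 0.21  5.45 -0.19] dr [ 0.003  0.002 -0.001]
-80 [[-60.0, 58.6], [-64.0, 58.0], [-80.0, nan], [-84.0, nan]] flap nan
-50 [[-60.0, 58.6], [-64.0, 58.0], [-80.0, 48.3], [-84.0, 46.8]] flap -0.086
-20 [[-60.0, 58.6], [-64.0, 56.4], [-80.0, 48.3], [-84.0, 46.6]] flap -0.066
[(np.float64(0.95), array([412., 220.]), array([ -63.5, -132.5,   18.7])), (np.float64(0.91), array([380., 340.]), array([-69.9, -79.3, 108.4])), (np.float64(0.72), array([177., 204.]), array([-36. ,  -1.7,  65.1]))]
  return np.nanmean(a, axis, out=out, keepdims=keepdims)
```

View pics/d4.png

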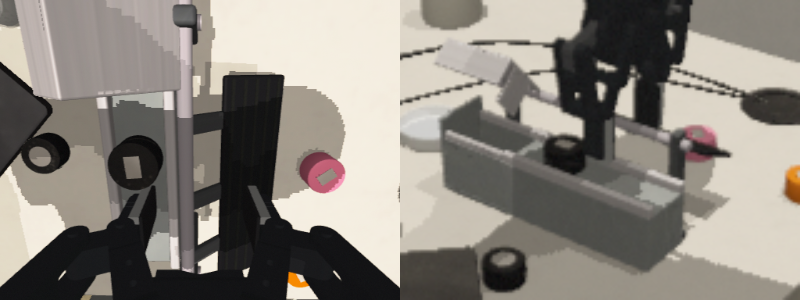

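Call:
play_rows --travel '[[0,0.5,-0.05],[0,1.0,-0.1],[0,1.5,-0.1],[0,2.0,-0.1],[0,2.5,-0.1],[0,3.0,-0.1],[0,3.4,-0.1],[0,3.8,-0.1]]' --dr '[[0,0,0],[0,0,0],[0,0,0],[0,0,0],[0,0,0],[0,0,0],[0,0,0],[0,0,0]]' --grip '[0.65,0.65,0.65,0.65,0.65,0.65,0.65,0.65]'

```text
clock: 7.2
tool_pos: [0.5683, -0.1239, 0.0233]
tcp_rot: [[-0.005, 1.0, 0.029], [-0.01, 0.029, -1.0], [-1.0, -0.005, 0.01]]
wrist_force: [-15.9, -24.5, 17.5]
grip_width: 0.65
```

```bash
python3 chk.py pics/d5.png 2>/dev/null
```

```text
t 7.2 box [-30.8 -41.7  23.3] grip 0.6502543879578706 F [-15.9 -24.5  17.5] q [ 0.06  0.43 -0.11  0.01 -1.03  1.53]
travel cm [ 0.32  1.88 -0.67] dr [0.004 0.01  0.005]
-80 [[-60.0, 61.4], [-64.0, 60.1], [-80.0, 54.0], [-84.0, nan]] flap nan
-50 [[-60.0, 61.4], [-64.0, 60.1], [-80.0, nan], [-84.0, nan]] flap nan
-20 [[-60.0, 61.3], [-64.0, 60.0], [-80.0, 66.9], [-84.0, 51.7]] flap 0.254
[(np.float64(0.65), array([390., 265.]), array([ -60. , -128.3,   20.6])), (np.float64(0.6), array([164., 216.]), array([  8.3, -10.1, 100.1])), (np.float64(0.58), array([366., 376.]), array([-12.5, -64.8, 142. ]))]
```

View pics/d5.png

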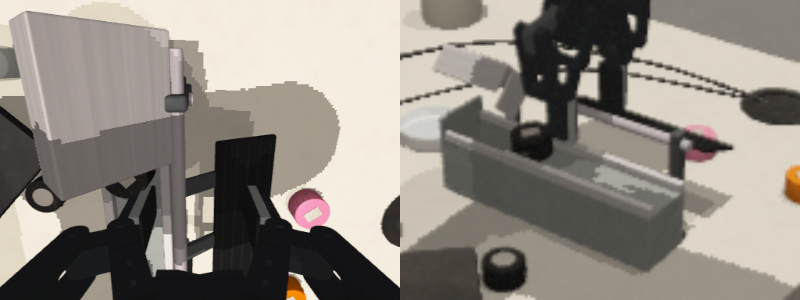

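```bash
python3 - <<'E' 2>/dev/null
from h import *
plan(b2w([-.040,-.036,.022]))
im,d,B=wcloud()
for r in range(20,270,16): print(r,' '.join(f'{c}:'+','.join(str(int(k)) for k in B[r,c]) for c in range(30,250,16) if d[r,c]>0))
E
```

```text
t 7.35 box [-30.  -42.   23.6] grip 0.650422473379105 F [-12.6 -22.1  13.9] q [ 0.06  0.43 -0.11  0.01 -1.03  1.53]
travel cm [ 0.16 -0.99 -0.61] dr [0.003 0.01  0.003]
20 30:63,9,117 46:63,6,116 62:84,65,1 78:84,56,2 94:84,48,1 110:84,39,1 126:84,30,1 142:84,21,1 158:84,12,1 174:84,3,1 190:85,-4,0 206:85,-13,0 222:85,-22,1 238:85,-31,1
36 30:60,11,116 46:60,8,115 62:60,5,113 78:61,2,111 94:61,0,109 110:61,-3,107 126:62,-5,103 142:62,-9,101 158:63,-12,96 174:64,-15,91 190:76,-4,0 206:76,-13,1 222:76,-22,0 238:77,-31,0
52 30:57,13,114 46:56,7,118 62:57,5,114 78:57,3,111 94:57,0,110 110:58,-2,106 126:58,-5,104 142:58,-8,100 158:59,-12,96 174:59,-15,92 190:59,-19,88 206:60,-24,85 222:68,-22,0 238:68,-31,0
68 30:53,15,111 46:53,8,117 62:53,5,115 78:53,3,112 94:54,0,109 110:54,-2,107 126:54,-4,103 142:54,-8,100 158:54,-12,98 174:54,-15,94 206:55,-24,85 222:55,-29,81 238:59,-31,1
84 30:50,17,110 46:50,8,119 62:50,6,115 78:50,3,114 94:50,1,109 110:50,-1,108 126:50,-4,104 142:50,-8,102 158:50,-11,98 174:50,-15,94 190:50,-19,89 206:50,-24,85 222:50,-28,79 238:51,-31,0
100 30:45,21,106 46:46,9
[... 1355 characters left out ...]
5,113 110:14,2,109 126:13,-1,108 142:11,-4,104 158:10,-8,100 174:8,-12,95 190:6,-17,91 206:4,-22,87 222:1,-27,79 238:-30,-30,1
228 30:-38,104,9 46:-42,101,0 62:9,16,110 78:13,7,118 94:11,5,114 110:9,2,111 126:8,0,108 142:6,-4,104 158:5,-8,101 174:-11,-3,65 190:-12,-11,65 206:-17,-16,53 222:-5,-27,79 238:-42,-30,0
244 30:-51,109,7 46:-45,90,17 62:-45,80,17 78:7,8,117 94:6,6,114 110:5,2,112 126:-54,47,0 142:-20,11,64 158:-19,3,66 174:-19,-3,66 190:-18,-11,68 206:-27,-15,52 222:-12,-27,79 238:-14,-33,75
260 30:-66,116,1 46:-56,92,19 62:-56,82,18 78:-57,73,16 94:-67,72,0 110:-67,60,0 126:-67,49,0 142:-36,17,52 158:-40,11,46 174:-18,-7,81 190:-20,-13,79 206:-37,-15,51 222:-20,-26,79 238:-67,-29,0
```

```bash
python3 - <<'E' 2>/dev/null
from h import *
s=telemetry.read_state()
F=np.array(s['wrist_force']);M=np.array(s['wrist_torque']);print('F',F.round(1),'M',M.round(2),'tau',np.round(s['tau'],1))
r0=np.cross(F,M)/(F@F);u=F/np.linalg.norm(F);print('line pt',r0.round(3),'pitch M.u',(M@u).round(2))
for t in np.arange(-.3,.31,.05): print(round(t,2),(r0+t*u).round(3))
im,d,B=wcloud()
x,y,z=B[...,0],B[...,1],B[...,2]
# puck visible top
m=(z>58)&(z<69)&(x>-40)&(x<15)&(abs(y)<20);print('puck top',np.nanmin(B[m],0).round(),np.nanmax(B[m],0).round(),np.nanmedian(z[m]))
b,dd=vision.read_camera('scene');cv2.imwrite('pics/d6.png',cv2.resize(b[140:260,180:330],(750,600),interpolation=cv2.INTER_CUBIC)[:,:,::-1])
E
```

```text
F [-12.9 -22.1  13.6] M [-7.52  4.2   0.11] tau [ 13.8 -38.4  23.3  -2.3   4.6  -0.1]
line pt [-0.071 -0.12  -0.263] pitch M.u 0.2
-0.3 [ 0.062  0.109 -0.404]
-0.25 [ 0.04   0.071 -0.38 ]
-0.2 [ 0.018  0.032 -0.357]
-0.15 [-0.004 -0.006 -0.333]
-0.1 [-0.027 -0.044 -0.31 ]
-0.05 [-0.049 -0.082 -0.286]
-0.0 [-0.071 -0.12  -0.263]
0.05 [-0.093 -0.158 -0.24 ]
0.1 [-0.116 -0.196 -0.216]
0.15 [-0.138 -0.235 -0.193]
0.2 [-0.16  -0.273 -0.169]
0.25 [-0.182 -0.311 -0.146]
0.3 [-0.205 -0.349 -0.122]
puck top [-40. -14.  58.] [-8. 16. 69.] 65.99917150331774
```

View pics/d6.png

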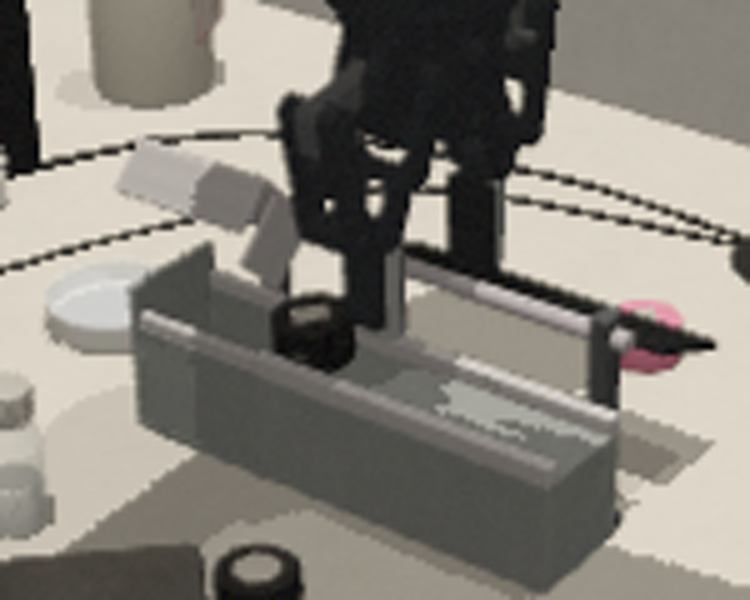

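Call:
play_rows --travel '[[0,-0.5,-0.2],[0,-1.0,-0.4],[0,-1.5,-0.5],[0,-1.5,-0.6],[0,-1.5,-0.6]]' --dr '[[0,0,0],[0,0,0],[0,0.005,0],[0.003,0.01,0.003],[0.003,0.01,0.003]]' --grip '[0.65,0.65,0.65,0.65,0.65]'

```text
clock: 7.92
tool_pos: [0.5553, -0.1185, 0.0242]
tcp_rot: [[0.003, 1.0, 0.026], [0.0, 0.026, -1.0], [-1.0, 0.003, 0.0]]
wrist_force: [3.2, -4.2, 3.8]
grip_width: 0.649
```

```bash
python3 - <<'E' 2>/dev/null
from h import *
plan(b2w([-.045,-.036,.021]))
im,d,B=wcloud();np.save('B7.npy',B);cv2.imwrite('pics/w7.png',im[:,:,::-1])
x,y,z=B[...,0],B[...,1],B[...,2]
for X in range(-44,12,4):
    m=(abs(x-X)<2)&(y>-17)&(y<17)&(z>40)&(z<75)&(np.arange(384)[:,None]<300)
    m2=m&(z>60);print(X,m2.sum(),np.round([np.nanmin(y[m2]),np.nanmax(y[m2]),np.nanmedian(z[m2])],1) if m2.any() else '')
print([(np.round(q['p'],2),np.round(q['xy']),np.round(B[int(q['xy'][1]),int(q['xy'][0])],1)) for q in vision.landmark_of('wrist','puck_center')[:4]])
E
```

```text
t 7.9167 box [-43.6 -35.9  24.2] grip 0.6486427468218302 F [ 3.2 -4.2  3.8] q [ 0.07  0.4  -0.15  0.   -1.01  1.53]
travel cm [ 0.32 -0.14  0.01] dr [ 0.001  0.    -0.003]
-44 50 [-8.1 -7.5 68.3]
-40 50 [-8.2 -7.6 68.2]
-36 170 [-8.1  5.9 70. ]
-32 224 [-8.1 -1.  68.7]
-28 5 [-0.7  3.9 63.4]
-24 242 [-8.4 11.9 64. ]
-20 411 [-11.4  14.8  64. ]
-16 501 [-13.   16.   64.2]
-12 477 [-13.4  16.   64.2]
-8 221 [-13.3   5.1  64.1]
-4 7 [-12.1  -9.7  63.9]
0 0 
4 0 
8 0 
[(np.float64(0.94), array([178., 189.]), array([  4.7, -10.7, 101.8])), (np.float64(0.69), array([408., 248.]), array([ -61.6, -132.3,   19. ]))]
```

```bash
python3 - <<'E' 2>/dev/null
from h import *
b,d=vision.read_camera('scene')
cv2.imwrite('pics/d8.png',np.hstack([cv2.resize(b[165:225,210:270],(400,400),interpolation=cv2.INTER_CUBIC),cv2.resize(cv2.imread('pics/w7.png')[100:260,100:260,::-1],(400,400))])[:,:,::-1])
for v in range(180,216,2): print(v,' '.join(f'{c}:'+','.join(str(int(round(k*1000))) for k in w2b(px2w('scene',(c,v),d[v,c]))) for c in range(222,252,2)))
E
```

```text
180 222:21,18,108 224:15,18,109 226:12,16,109 228:6,18,112 230:4,15,111 232:26,-15,93 234:3,6,108 236:3,0,106 238:4,-6,103 240:5,-14,99 242:-32,26,126 244:-36,26,128 246:-41,26,129 248:-47,28,131 250:-50,27,132
182 222:18,21,106 224:13,21,107 226:10,20,108 228:7,18,108 230:41,-27,79 232:6,7,103 234:3,6,104 236:3,0,102 238:3,-5,99 240:1,-9,98 242:4,-18,94 244:-37,26,124 246:-37,21,122 248:-35,14,118 250:-49,26,127
184 222:150,-125,2 224:149,-130,1 226:9,21,105 228:4,21,106 230:41,-27,75 232:3,12,102 234:3,6,100 236:4,-1,97 238:4,-6,95 240:4,-12,93 242:5,-19,89 244:-34,24,118 246:-36,20,118 248:-36,15,115 250:101,-165,0
186 222:146,-120,1 224:139,-119,3 226:138,-125,1 228:133,-126,2 230:6,14,99 232:4,11,98 234:3,6,96 236:3,0,94 238:3,-4,92 240:3,-11,89 242:12,-28,79 244:-35,25,115 246:-36,21,114 248:-40,20,114 250:-44,19,116
188 222:56,-20,65 224:136,-115,1 226:131,-116,2 228:129,-120,1 230:2,19,98 232:4,10,93 234:3,6,92 236:3,1,90 238:3,-5,87 240:105,-134,2 242:11,-26,76 244:-34,23,110 246:-37,22,111 248:-41,22,112 250:-46,23,114
190 222:55,-19,61 224:129,-107,1 226:125,-109,2 228:6,1
[... 1935 characters left out ...]
238:-12,16,60 240:-17,15,62 242:-21,15,63 244:-22,11,61 246:-25,9,61 248:-26,3,59 250:-27,-1,58
210 222:19,23,49 224:14,24,51 226:10,23,52 228:5,22,53 230:4,19,52 232:0,18,53 234:25,-17,28 236:-6,14,53 238:-11,15,55 240:-17,16,58 242:-20,13,58 244:-23,11,58 246:-24,7,56 248:-25,2,54 250:-26,-2,53
212 222:19,24,45 224:15,23,46 226:9,24,48 228:5,23,50 230:3,20,49 232:-3,22,52 234:-8,22,53 236:-10,19,53 238:-15,19,55 240:-16,14,52 242:-19,13,53 244:-22,11,53 246:-25,9,53 248:-27,6,53 250:-27,0,50
214 222:21,22,39 224:16,22,41 226:11,23,43 228:6,23,45 230:1,22,46 232:-4,23,48 234:-8,22,49 236:-13,22,51 238:-19,23,54 240:-20,20,53 242:-24,19,54 244:-25,14,51 246:-25,8,49 248:-26,4,47 250:-29,2,47
```

View pics/d8.png

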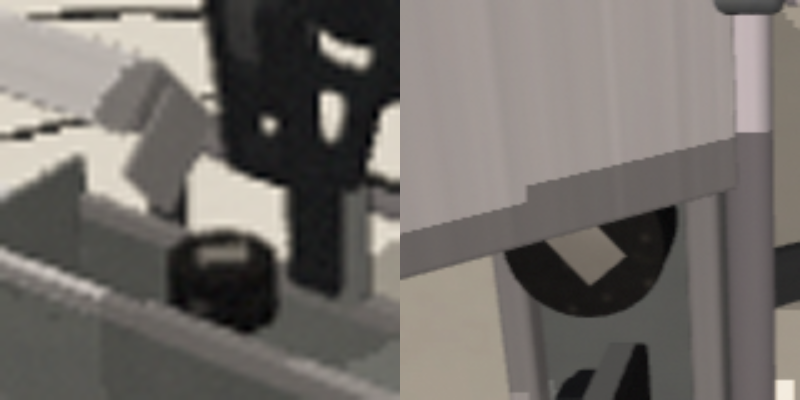

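Call:
play_rows --travel '[[0,-0.3,0],[0.1,-0.3,-0.3],[0.1,-0.3,-0.55],[0.1,-0.3,-0.55],[0.1,-0.3,-0.55]]' --dr '[[0,0,0],[0,0,0],[0,0,0],[0,0,0],[0,0,0]]' --grip '[0.65,0.65,0.65,0.65,0.65]'

```text
clock: 8.48
tool_pos: [0.5512, -0.1133, 0.0226]
tcp_rot: [[0.0, 1.0, 0.026], [-0.001, 0.026, -1.0], [-1.0, 0.0, 0.001]]
wrist_force: [1.2, -4.2, 3.2]
grip_width: 0.651
```

```bash
cat > c2.py <<'E'
from h import *
plan(b2w([-.012,-.0305,.022]))
im,d,B=wcloud();x,y,z=B[...,0],B[...,1],B[...,2]
for X in range(-48,24,4):
    m=(abs(x-X)<2)&(y>-15)&(y<17)&(z>57)&(z<72)&(np.arange(384)[:,None]<300)
    if m.sum()>3: print(X,m.sum(),np.round([np.nanmin(y[m]),np.nanmax(y[m]),np.nanmedian(z[m])],1))
Z=np.array([(Y,np.nanmedian(z[(abs(x+15)<12)&(abs(y-Y)<2)&(z>25)&(z<85)])) for Y in(-72,-76,-80,-84)]);print('paddle',Z.round(1).tolist(),'flap',round(.4+np.arctan(np.polyfit(Z[:,0],Z[:,1],1)[0]),3))
E
python3 c2.py 2>/dev/null
```

```text
t 8.4833 box [-47.6 -30.6  22.6] grip 0.6507207278011171 F [ 1.2 -4.2  3.2] q [ 0.08  0.4  -0.17  0.   -1.01  1.52]
travel cm [ 0.06  3.56 -0.01] dr [ 0.001  0.001 -0.   ]
-48 48 [-2.7 -2.2 64.9]
-44 54 [-2.7 -2.1 65.7]
-40 144 [-2.7 11.4 67.6]
-36 201 [-2.6  4.3 66.4]
-28 9 [-2.3  3.5 63.3]
-24 249 [-8.5 10.8 63.9]
-20 436 [-11.4  14.2  64.1]
-16 506 [-12.9  15.8  64.2]
-12 404 [-13.3  11.2  64.3]
-8 153 [-13.2  -0.5  64. ]
paddle [[-72.0, 48.6], [-76.0, 46.2], [-80.0, 44.1], [-84.0, 41.7]] flap 0.914
```

Call:
play_rows --travel '[[0,0.5,0],[0,1.0,0],[0,1.4,0],[0,1.8,0],[0,2.2,0],[0,2.6,0],[0,2.9,0],[0,3.2,0]]' --dr '[[0,0,0],[0,0,0],[0,0,0],[0,0,0],[0,0,0],[0,0,0],[0,0,0],[0,0,0]]' --grip '[0.65,0.65,0.65,0.65,0.65,0.65,0.65,0.65]'

```text
clock: 9.2
tool_pos: [0.5801, -0.1125, 0.0213]
tcp_rot: [[-0.006, 1.0, 0.025], [-0.0, 0.025, -1.0], [-1.0, -0.006, 0.0]]
wrist_force: [-3.7, -3.8, 4.2]
grip_width: 0.65
```

```bash
python3 c2.py 2>/dev/null; python3 - <<'E'
from h import *
b,d=vision.read_camera('scene')
for v in range(196,218,3): print(v,' '.join(f'{c}:'+','.join(str(int(round(k*1000))) for k in w2b(px2w('scene',(c,v),d[v,c]))) for c in range(214,250,3)))
E
```

```text
t 9.2 box [-18.6 -30.5  21.3] grip 0.6496441813995748 F [-3.7 -3.8  4.2] q [ 0.07  0.45 -0.08 -0.   -1.04  1.52]
travel cm [-0.07  0.66 -0.  ] dr [-0.     0.     0.006]
-28 33 [-2.6 -2.1 65.8]
-24 23 [-2.6 -2.2 68.2]
paddle [[-72.0, 47.2], [-76.0, 43.9], [-80.0, 41.9], [-84.0, 39.6]] flap 0.953
196 214:57,3,57 217:56,-5,54 220:58,-16,49 223:53,-18,49 226:44,-17,53 229:39,-20,52 232:35,-25,52 235:30,-28,52 238:85,-102,2 241:-16,11,84 244:-21,8,84 247:-24,4,83
199 214:-474,565,472 217:57,-5,47 220:58,-15,42 223:53,-18,42 226:46,-19,45 229:36,-17,49 232:30,-19,50 235:22,-18,53 238:18,-22,52 241:-16,10,77 244:-23,11,80 247:-25,5,78
202 214:59,2,43 217:58,-6,40 220:58,-15,36 223:53,-18,36 226:45,-18,38 229:36,-16,42 232:30,-18,44 235:22,-18,46 238:16,-19,47 241:-13,7,69 244:-22,10,73 247:-26,7,73
205 214:39,22,52 217:34,21,53 220:56,-12,31 223:54,-19,29 226:44,-16,33 229:38,-18,34 232:31,-19,36 235:22,-17,40 238:13,-15,44 241:-15,10,64 244:-22,11,68 247:-24,4,65
208 214:41,21,45 217:32,23,48 220:25,22,51 223:19,21,52 226:-474,565,472 229:21,2,42 232:20,-5,40 235:19,-13,36 238:15,-17,36 241:-2,-5,47 244:-16,3,56 247:-23,2,58
211 214:40,22,39 217:33,23,42 220:25,23,45 223:17,23,48 226:12,21,48 229:3,23,52 232:-2,21,53 235:-9,20,55 238:-3,5,46 241:-9,3,47 244:-11,-3,45 247:-17,-4,46
214 214:43,21,31 217:34,22,35 220:25,24,39 223:18,23,41 226:12,22,42 229:4,22,46 232:-3,22,48 235:-11,23,51 238:-19,24,54 241:-22,19,53 244:-27,17,54 247:-24,5,47
217 214:44,19,23 217:33,23,29 220:26,22,31 223:18,23,34 226:11,22,36 229:4,22,39 232:-3,22,41 235:-12,24,45 238:-18,23,47 241:-26,25,51 244:-31,22,51 247:-38,22,53
```

Call:
play_rows --travel '[[0,0,0],[0,0,0],[0,0,0],[0,0,0]]' --dr '[[0,0,0],[0,0,0],[0,0,0],[0,0,0]]' --grip '[0.65,0.65,0.65,0.65]'

```text
clock: 9.63
tool_pos: [0.5804, -0.1125, 0.0213]
tcp_rot: [[-0.006, 1.0, 0.025], [-0.0, 0.025, -1.0], [-1.0, -0.006, 0.0]]
wrist_force: [0.2, -2.8, 5.5]
grip_width: 0.656
```

```bash
python3 - <<'E'
from h import *
b,d=vision.read_camera('scene')
cv2.imwrite('pics/d9.png',cv2.resize(b[185:230,205:265],(800,600),interpolation=cv2.INTER_CUBIC)[:,:,::-1])
for v in range(204,216,1): print(v,' '.join(f'{c}:'+','.join(str(int(round(k*1000))) for k in w2b(px2w('scene',(c,v),d[v,c]))) for c in range(224,244,2)))
E
```

```text
204 224:49,-16,33 226:45,-17,34 228:40,-18,36 230:35,-18,37 232:31,-18,39 234:25,-18,41 236:21,-19,42 238:14,-16,45 240:-12,9,65 242:-17,10,67
205 224:51,-18,30 226:46,-18,32 228:40,-17,34 230:35,-17,36 232:30,-17,38 234:26,-18,38 236:19,-16,42 238:15,-18,42 240:-10,7,62 242:-16,9,65
206 224:52,-19,27 226:46,-18,29 228:41,-19,31 230:36,-19,32 232:31,-19,34 234:25,-17,37 236:20,-17,38 238:15,-17,40 240:10,-17,42 242:-15,7,61
207 224:52,-19,24 226:46,-18,27 228:41,-18,29 230:36,-18,30 232:30,-17,33 234:25,-17,35 236:19,-16,37 238:15,-17,38 240:10,-17,40 242:-13,4,57
208 224:17,20,52 226:47,-19,24 228:41,-18,26 230:36,-18,29 232:30,-17,31 234:26,-18,32 236:22,-19,33 238:17,-19,34 240:1,-7,45 242:-4,-7,47
209 224:15,22,52 226:13,20,52 228:11,16,51 230:35,-17,27 232:29,-16,29 234:25,-17,30 236:22,-20,30 238:16,-18,33 240:-1,-3,46 242:-6,-3,47
210 224:15,23,50 226:-474,565,472 228:6,22,53 230:3,20,53 232:-1,19,54 234:26,-18,27 236:21,-18,29 238:0,1,45 240:-6,2,47 242:-8,-1,47
211 224:17,21,47 226:11,21,49 228:5,23,52 230:2,21,52 232:-3,22,54 234:-6,19,54 236:-9,17,53 238:-5,7,48 240:-7,4,47 242:-10,2,47
212 224:17,20,44 226:11,22,47 228:6,22,49 230:2,22,50 232:-4,23,53 234:-9,23,54 236:-10,19,53 238:-14,18,54 240:-10,7,47 242:-13,5,47
213 224:16,22,43 226:10,23,45 228:5,24,48 230:1,22,48 232:-4,23,50 234:-9,23,52 236:-12,21,53 238:-18,22,55 240:-18,17,53 242:-12,5,45
214 224:16,22,41 226:11,22,43 228:5,24,46 230:0,23,47 232:-4,22,48 234:-8,22,49 236:-13,22,51 238:-18,23,53 240:-21,21,53 242:-24,19,53
215 224:16,22,39 226:10,23,41 228:7,21,42 230:2,21,43 232:-2,21,45 234:-7,21,47 236:-11,20,47 238:-18,22,51 240:-22,22,52 242:-26,21,53
```

Call:
play_rows --travel '[[0,-1,0],[0,-2,0],[-0.8,-2,0],[-1.6,-2,0],[-2.4,-2,0],[-3.2,-2,0],[-4.0,-2,0],[-5,-2,0]]' --dr '[[0,0,0],[0,0,0],[0,0,0],[0,0,0],[0,0,0],[0,0,0],[0,0,0],[0,0,0]]' --grip '[0.65,0.65,0.65,0.65,0.65,0.65,0.65,0.65]'

```text
clock: 10.35
tool_pos: [0.5603, -0.1122, 0.0714]
tcp_rot: [[-0.007, 1.0, 0.025], [0.001, 0.025, -1.0], [-1.0, -0.007, -0.001]]
wrist_force: [0.1, -0.2, -0.4]
grip_width: 0.649
```

Call:
play_rows --travel '[[-2,0,0],[-5,-1,0],[-8,-3,0],[-10,-6,0],[-10,-10,0],[-10,-12,0],[-10,-12,0],[-10,-12,0]]' --dr '[[0,0,0],[0,0,0],[0,0,0],[0,0,0],[0,0,0],[0,0,0],[0,0,0],[0,0,0]]' --grip '[0.65,0.65,0.65,0.65,0.65,0.65,0.65,0.65]'

```text
clock: 11.02
tool_pos: [0.4406, -0.115, 0.1733]
tcp_rot: [[-0.006, 1.0, 0.025], [0.001, 0.025, -1.0], [-1.0, -0.006, -0.002]]
wrist_force: [0.3, -0.1, -0.0]
grip_width: 0.648
```

```bash
python3 - <<'E' 2>/dev/null
from h import *
plan([0,0,0])
im,d=vision.read_camera('top')
for n in('puck_center','other_puck_center','vial_center','petri_center','paddle','mouth'):
    print(n,[(round(q['p'],2),np.round(q['xy']).tolist(),px2w('top',q['xy'],d[int(q['xy'][1]),int(q['xy'][0])]).round(3).tolist()) for q in vision.landmark_of('top',n)[:3]])
for r in(182,192,197,207,217,227,232): print(r,[round(px2w('top',(a,r),d[r,a])[2]*1000) for a in range(226,250,2)])
d0=np.load('top0.npy');print('paddle z',[[round(px2w('top',(a,r),D[r,a])[2]*1000) for a in range(258,278,3)] for D in(d0,d) for r in(215,)])
s,ds=vision.read_camera('scene');ds0=np.load('scene0.npy')
k=np.abs(ds-ds0)>.01;k[(ds==0)|(ds0==0)]=0
print('scene changed box',np.argwhere(cv2.morphologyEx(k.astype(np.uint8),cv2.MORPH_OPEN,np.ones((4,4)))[200:270,160:260])[[0,-1]] if k.any() else 0)
E
```

```text
t 11.0167 box [-158.2  -29.6  173.3] grip 0.6476905467010109 F [ 0.3 -0.1 -0. ] q [ 0.09  0.08 -0.18 -0.   -1.32  1.51]
travel cm [ 17.6  -43.66 -12.57] dr [ 0.    -0.002  0.006]
puck_center []
other_puck_center []
vial_center [(0.47, [198.0, 184.0], [0.636, 0.016, 0.05])]
petri_center [(0.88, [250.0, 156.0], [0.723, -0.109, 0.014])]
paddle []
mouth [(0.8, [235.0, 199.0], [0.598, -0.076, 0.064])]
182 [79, 81, 80, 78, 77, 76, 917, 75, 76, 81, 80, 77]
192 [79, 75, 74, 77, 77, 78, 78, 80, 77, 76, 78, 77]
197 [76, 76, 76, 78, 76, 75, 73, 75, 8, 53, 22, 77]
207 [622, 623, 624, 624, 624, 624, 625, 625, 626, 625, 623, 625]
217 [626, 625, 626, 626, 627, 626, 626, 626, 625, 626, 627, 625]
227 [626, 627, 627, 628, 627, 626, 627, 628, 627, 628, 627, 626]
232 [627, 628, 626, 627, 627, 626, 628, 627, 627, 627, 627, 625]
paddle z [[-1, 84, 91, 91, 94, 99, 99], [625, 625, 625, 624, 625, 625, 624]]
```

```bash
python3 - <<'E' 2>/dev/null
from h import *
im,d,B=wcloud();x,y,z=B[...,0],B[...,1],B[...,2]
m=(x>-125)&(x<-8)&(abs(y)<13);print('ledge z pct',np.nanpercentile(z[m],[1,50,99]).round(1),m.sum())
m=(x>8)&(x<50)&(abs(y)<10)&(z>60);print('flap z',np.nanpercentile(z[m],[1,50,99]).round(1))
s,ds=vision.read_camera('scene')
for n in('puck_center','other_puck_center','vial_center','petri_center'):
    print(n,[(round(q['p'],2),np.round(q['xy']).tolist(),px2w('scene',q['xy'],ds[int(q['xy'][1]),int(q['xy'][0])]).round(3).tolist()) for q in vision.landmark_of('scene',n)[:3]])
E
```

```text
ledge z pct [44.4 46.1 47.8] 4022
flap z nan
puck_center [(0.63, [352.0, 223.0], [0.431, -0.211, 0.017]), (0.46, [309.0, 207.0], [0.523, -0.208, 0.02])]
other_puck_center [(0.77, [230.0, 259.0], [0.536, 0.014, 0.017])]
vial_center [(0.58, [184.0, 233.0], [0.636, 0.022, 0.032]), (0.5, [239.0, 229.0], [0.577, -0.059, 0.023])]
petri_center [(0.73, [199.0, 198.0], [0.729, -0.109, 0.014])]
```

Ledge is empty, the flap is shut, the other items are unmoved and the arm is clear.

```bash
python3 -c "
from bench import order
print(order.finish_job())"
```

```text
the job is handed in; nothing more can be done
None
```

I pressed the paddle to a flap angle of about 0.9 rad and pushed the specimen along the ledge with the other fingertip. It dropped into the well with the flap still held open. I then backed off, let the flap close and handed the job in at about 11 s.

**What went wrong on the way:**
- **Off-centre push:** the first push slid off to the right of the specimen. Fingertip forces rose to about 24 N sideways, and the flap dipped to between 0.77 and 0.84 rad. I backed off, shifted 5.5 mm left and pushed again cleanly.
- **Tool offset:** in the wrist camera's view the fingertips sit about 34 mm above the reported tool point, more than the description implies. I worked from the measured tip height.

**Last checks:**
- The ledge is empty, at a uniform 46 mm, and the specimen was no longer visible on it.
- The flap's top is level at about 77 mm, its closed height, and the wrist force is about 0 with the arm clear.
- The other specimen, vial and petri dish are where they were at the start, to within the cameras' few millimetres.

**Not confirmed:**
- I could not see the specimen in the well. The closed flap hides it, and just after the drop it was below the scene camera's line of sight.
- I had used all 12 pictures, so the checks after the drop rest on depth readings and detections, not a viewed picture.
- From the top camera, the arm blocked the ledge, paddle and other specimen, so I checked the ledge with the wrist camera and the other specimen with the scene camera. My check of the flap with the wrist camera got no reading.

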